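Park the balloon-weight caddy against its buffer

ROBOT

A 7-joint arm with a two-finger parallel gripper is mounted at the origin on a cart in front of the work surface, level with it; the furniture and walls round the work are solid. World frame = base frame: x ahead of the robot, y to its left, z up, the work surface at z = 0. Lengths are in m, angles in rad, forces in N, time in s.
With the tool pointing down it reaches from about 0.425 to 0.925 m from the base axis. Payload 6.8 kg.
Tool frame: the origin (TCP) lies midway between the tips of the shut fingers; the grasp point (between the pads) lies bot.grip_point_offset behind it (bot.grip_point_offset is the distance from the TCP to the grasp point, in m); z points along the fingers, y is the line along which they close (so a half turn about z gives the same grasp; the last joint's range is limited). The gripper opens to 85 mm and grips with 20 to 120 N. Pads are 22 mm wide; open, the fingers measure 114 mm over their backs; the gripper's body (76 mm by 85 mm) begins 54 mm behind the grasp point. The pads swing forward as they close: fully open they stand 13 mm farther back than shut.
Start: joints at [-1.301, 0.477, 0.022, 1.555, -0.011, 1.109, -0.083], TCP at [0.249, 0.627, 0.231] pointing down, gripper open.
Joint ranges: [-2.96, 2.96], [-0.34, 2.1], [-1.41, 1.46], [0.24, 2.44], [-1.37, 4.51], [0.17, 1.92], [-2.96, 2.96]. Speed limits (rad/s): [2.39, 2.39, 3.14, 3.14, 3.14, 3.14, 3.14].

INTERFACE

Orientations are given as a unit quaternion [w, x, y, z].
In Python, from station import get_obs, cams, job, bot gives the robot as it stands.
- The arm moves only by the tool arm_command, never from a script. Its argument "rows" is a list that holds one entry, the list of rows, each a list of 5 numbers: the finger opening in mm, from 0 to 85.4, then the shift along the world's x, y, z in units of 60 mm (1.0 is 60 mm), then the turn about the world's z in units of 0.08 rad (1.0 is 0.08 rad). In form: [[[grip, x, y, z, turn], ...]]. A call has exactly 10 rows; each row shifts and turns the commanded pose from where the row before left it; what a row does not reach is not made up. A row lasts 1/8 s, in which the tool goes at most 62.5 mm and 10.7 degrees, less where a joint would pass 70% of its speed; a pose out of reach is approached as far as the arm can. A call with a number of a shift or a turn outside -1 to 1 is refused whole. A call with a gripper value outside its range is refused whole. The fingers move at their own pace and stop on an object; "newtons" is the grip in N (left out, the last holds). Time passes only in rows, so rows that do not move let the fingers close, or fill a call up. It gives the time, the measured TCP pose, the force, the opening and the grip force at its end, in the units of the state.
- get_obs(): the state, without advancing time (a new reading comes with each control period).
- cams.read_camera(name): name is "scene" or "top" or "wrist"; returns the picture (384x512x3 uint8, red, green, blue); there is no depth.
- cams.camera_params(name): a dict with "K" (3x3 intrinsics, pixels), "k1" (the pictures are not rectified: a ray, as slopes to the right and down, at radius r is drawn at 1 + k1 r^2 times it, then the intrinsics apply), "extrinsics" (4x4, takes a point from camera to world coordinates). Camera axes: x right, y down, z forward; pixel columns grow to the right and rows downward; lengths in m; the calibration is good to about 2 mm. A picture is of the moment at which its call begins: read the wrist's pose just before it. camera_params takes no time and is no camera call; for the wrist camera it gives the pose at the moment of the call.
- job.hand_in(): hands the job in; it is judged then, once.
The state is a dict: "t": time; "q": joint angles; "joint_vel": joint speeds; "joint_torque": joint torques, N m; "eef_pos": TCP position; "tool_rot": TCP orientation; "contact_force": force on the tool from outside, world axes, zero at the start; "torque": the same for the moment, N m; "gripper_width": opening from 0.0 (shut) to 1.0 (fully open); "grasp_force": force on a finger pad.
Only numpy, scipy, OpenCV 4.12 (cv2) and the standard library are available. Lean on these libraries where they do the work, as an engineer would, in place of code of your own. Each camera call takes 0.05 s, during which the arm holds its last target. There are 200 camera calls.

TASK

Take the little white wheeled caddy by its black push handle and roll it straight ahead until both front castors trail behind their pivots, before its nose enters the yellow-taped bay. Then steer it into the bay, in line with it, and lean it against the sprung rubber buffer with about 9 newtons (never over 14) for half a second; ease off, let go and leave it standing there. Keep its wheels on the worktop and the two balloon weights upright in its tray, and leave the jar, tape roll and marker where they are.

Things in the scene. Friction and masses are not known exactly. Their poses are not given: they have to be found in the camera images.
- caddy: White caddy: tray 151 x 92 mm on four 24 mm wheels, 0.8 kg with its load. Origin on the worktop under the tray's centre; x forward, y to its left, z up. Tray floor 33 mm up, walls to 56 mm, front panel to 88 mm. The rear wheels, 45 mm behind the origin, do not swivel, so it rolls freely only along its x (1 to 2 N; sideways the tyres scrub, 8 to 20 N); the front wheels are swivel castors.
- caddy_grip (a point): Centre of the black push handle at the rear of the caddy: an upright rubber grip 36 mm long (caddy x) x 14 mm wide (caddy y) x 36 mm high, from 84 to 120 mm above the worktop, fixed on a post 55 mm behind the caddy's origin. Pinch it from above across its 14 mm; no part of the caddy or its load stands beside it above 80 mm. Axes as the caddy's. Tall gas cylinders stand just left of the worktop: approach over its middle.
- caddy_nose (a point): Centre of the front panel's outer face, where it meets the buffer: 75 mm ahead of the caddy's origin, 62 mm up. Axes as the caddy's.
- castor_left (a joint): Swivel angle of the left front castor, rad: 0 = wheel trails straight behind its pivot (as when rolling forward), +-3.14 = wheel ahead of the pivot; positive turns it anticlockwise seen from above. Starts anywhere from 0.9 to 2.4. Swings in to trail within about 45 mm of straight forward rolling.
- castor_right (a joint): The same for the right front castor; starts anywhere from -2.4 to -0.9.
- castor_left_axle (a point): Wheel centre of the left castor, 12 mm from its swivel pivot. The pivot lies 45 mm ahead of the caddy's origin and 33 mm to its left. In the caddy's frame this point is 33 mm ahead of the origin when the castor trails straight.
- castor_right_axle (a point): Wheel centre of the right castor, 12 mm from its pivot, which lies 45 mm ahead of the caddy's origin and 33 mm to its right.
- dock: Parking bay, fixed: a grey buffer housing 34 x 70 x 90 mm at the end of yellow tape marks. Origin on the worktop at the middle of the housing's front; x points into the housing, the way the caddy drives in. When parked, the caddy's x lies along this x axis and its origin on it, about 90 to 125 mm in front of this origin. z up.
- bay_mouth (a point): Middle of the bay's open mouth, on the worktop 110 mm in front of the dock's origin, axes as the dock's. Two yellow tape lines, 118 mm apart inside, run from here to the housing.
- buffer_axis (a point): Point above the dock's origin, 62 mm up, axes as the dock's; the buffer's axis. The black rubber pad, 56 mm wide and 34 mm high, stands in front of it on a spring plunger of 3.5 N/mm with 12 mm travel. Its mount is set anew each time: the free pad's face stands anywhere from 15 to 45 mm in front of this point (its x = -15 to -45 mm), so the contact must be felt.
- weight_gold: Gold foil balloon weight, 45 mm wide and high, loose in the tray's front half, standing. Origin under its centre.
- weight_silver: Silver-white foil balloon weight, 45 mm wide and high, loose in the middle of the tray, standing. Origin under its centre.
- jar_pink: Bystander: jar of pink balloons with a yellow lid, 80 mm wide, 147 mm high, beyond the caddy's path. Origin under its centre.
- tape_roll: Bystander: beige masking-tape roll lying flat, 93 mm wide, 24 mm high, beyond the bay. Origin under its centre.
- marker: Bystander: white felt marker with a black cap, 135 mm long (y), 20 mm high, lying on the robot's side of the bay. Origin under its centre.
Mind the look-alikes: they are no part of the job. What is shaped like the weight_gold but blue is not meant.

How it is judged:
On the way, in this order (a step that is already met when the one before it is completed fails the run):
1. both front castors trail (within about 20 degrees of straight back) while the caddy's nose is still outside the mouth of the taped bay (x of each of castor_left_axle, castor_right_axle in the frame of caddy below 0.0338 m and x of caddy in the frame of dock below -0.185 m), for 0.1 s.
2. the caddy, in line with the bay, leans on the buffer with 5 to 14 N for 0.4 s (contact force between caddy and dock above 5 N and angle between the x axis of caddy and the x axis of dock, either way round below 0.12 rad), for 0.4 s.
At the end, for the whole second after the job is handed in: The caddy stands still on its wheels in the bay: its origin 80 to 145 mm in front of the dock's origin (nose at or just off the buffer) and within 12 mm of the bay's centre line, its axis within 7 degrees of the bay's, with both weights upright in its tray (x of caddy in the frame of dock between -0.145 and -0.08 m and y of caddy in the frame of dock between -0.012 and 0.012 m and angle between the x axis of caddy and the x axis of dock, either way round below 0.12 rad and height (world z) of caddy below 0.004 m and angle between caddy's own z axis and vertical below 0.05 rad and linear speed of caddy below 0.01 m/s and z of each of weight_gold, weight_silver in the frame of caddy above 0.028 m and angle between each of weight_gold, weight_silver's own z axis and vertical below 0.2 rad); the robot touches nothing.
It fails at once if the caddy pushes on the buffer unit with more than 14 N (contact force between caddy and dock above 14 N).
It fails at once if the caddy is lifted off its wheels (more than 10 mm) or tipped by more than 10 degrees (height (world z) of caddy above 0.01 m or angle between caddy's own z axis and vertical above 0.175 rad).
It fails at once if a balloon weight leaves the tray or falls over (z of any of weight_gold, weight_silver in the frame of caddy below 0.02 m or horizontal distance between any of weight_gold, weight_silver and caddy above 0.075 m or angle between any of weight_gold, weight_silver's own z axis and vertical above 0.6 rad).
It fails at once if the jar, the tape roll or the marker beside the work is moved by more than 20 mm or the jar tipped (distance of any of jar_pink, tape_roll, marker from where it was at the start of the episode above 0.02 m or angle between jar_pink's own z axis and vertical above 0.3 rad).
It also fails if it takes over 48 s, if anything falls off the work surface, if the arm or the gripper's body presses on something with over 40 N, if the wrist force passes 120 N, or if a joint passes its speed limit or range.

## Working session

There is one attempt and no reset: what is moved stays moved. The work goes in short steps, Python scripts to look and compute and a tool call to move; the robot and the scene stay as the last step left them, time stands still between calls to the robot, and variables do not carry over. Pictures are saved under pics/ and viewed, at most 10 in all, crops included, and the job is handed in when it is done.

Besides the shell and the picture viewer there is one more tool, called after "Emit:" as a command line: name --argument value ..., lists and objects as JSON in quotes. arm_command: Moves the arm, as the interface text tells. Its arguments: {"type":"object","properties":{"rows":{"type":"array"},"newtons":{"type":"number"}},"required":["rows"]}

```bash
mkdir -p pics
cat > h.py <<'E'
import numpy as np,cv2
from station import get_obs,cams,job,bot
def snap(n,f):
    im=cams.read_camera(n); cv2.imwrite('pics/'+f,im[:,:,::-1]); return im
def ray(n,u,v,P=None):
    P=P or cams.camera_params(n);K=np.array(P['K']);d=np.array([(u-K[0,2])/K[0,0],(v-K[1,2])/K[1,1]])
    s=d.copy()
    for _ in range(20): s=d/(1+P['k1']*(s@s))
    E=np.array(P['extrinsics']);return E[:3,3],E[:3,:3]@np.array([s[0],s[1],1])
def at(n,u,v,z,P=None):
    o,d=ray(n,u,v,P);return (o+d*(z-o[2])/d[2]).round(4)
def proj(n,p,P=None):
    P=P or cams.camera_params(n);E=np.array(P['extrinsics']);c=E[:3,:3].T@(np.array(p)-E[:3,3]);s=c[:2]/c[2]
    s=s*(1+P['k1']*(s@s));K=np.array(P['K']);return np.array([K[0,0]*s[0]+K[0,2],K[1,1]*s[1]+K[1,2]]).round(1)
E
python3 - <<'E'
from h import *
a=snap('scene','s0.png');b=snap('top','t0.png')
cv2.imwrite('pics/t0b.png',cv2.resize(b[:,:,::-1],(800,600),interpolation=cv2.INTER_CUBIC))
print(get_obs(),bot.grip_point_offset)
for n in('scene','top'):print(cams.camera_params(n))
E
```

```text
{'t': 0.1, 'q': array([-1.30109587,  0.47774465,  0.02234106,  1.55635535, -0.01151768,
        1.10930011, -0.08309421]), 'joint_vel': array([ 0.00099303, -0.00210668, -0.00012101, -0.00190679, -0.00109111,
        0.00067794, -0.00210345]), 'joint_torque': array([ 5.29846424e-03, -5.97755384e+01,  1.61427431e+00, -2.81951988e+01,
        1.29506900e-02,  5.11998383e-03, -1.58790118e-05]), 'eef_pos': array([0.24879818, 0.62689506, 0.23040348]), 'tool_rot': array([-1.05005409e-04,  1.87769245e-01,  9.82212811e-01, -8.33181254e-04]), 'contact_force': array([-0.73493171,  0.12938638, -0.24649383]), 'torque': array([ 0.00327394, -0.00178006, -0.00767917]), 'grasp_force': 0.0, 'gripper_width': 0.995470499727824} 0.0187
{'K': array([[379.91462604,   0.        , 254.90274842],
       [  0.        , 379.91462604, 188.8455986 ],
       [  0.        ,   0.        ,   1.        ]]), 'k1': -0.10948365111315612, 'extrinsics': array([[-0.77234388, -0.35818964,  0.52458089,  0.09579058],
       [-0.63474307,  0.40372851, -0.65886609,  0.58693088],
       [ 0.02421075, -0.84184528, -0.53917564,  0.55308916],
       [ 0.        ,  0.        ,  0.        ,  1.        ]])}
{'K': array([[368.08858802,   0.        , 252.01475773],
       [  0.        , 368.08858802, 198.77979073],
       [  0.        ,   0.        ,   1.        ]]), 'k1': -0.003367310718661136, 'extrinsics': array([[-0.00135262, -0.9927402 ,  0.12027082,  0.44482308],
       [-0.99929592,  0.00585135,  0.03705972, -0.00429109],
       [-0.03749442, -0.12013601, -0.99204915,  0.97015099],
       [ 0.        ,  0.        ,  0.        ,  1.        ]])}
```

View pics/t0b.png

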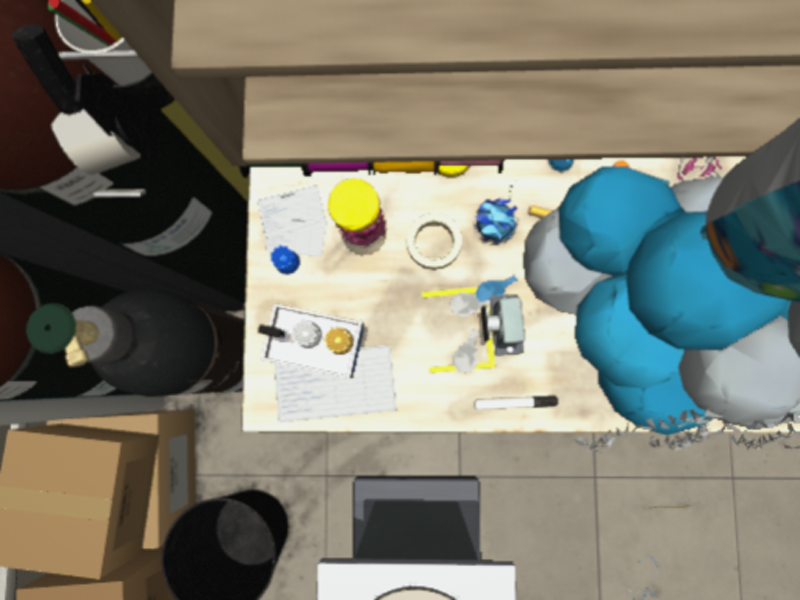

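View pics/s0.png

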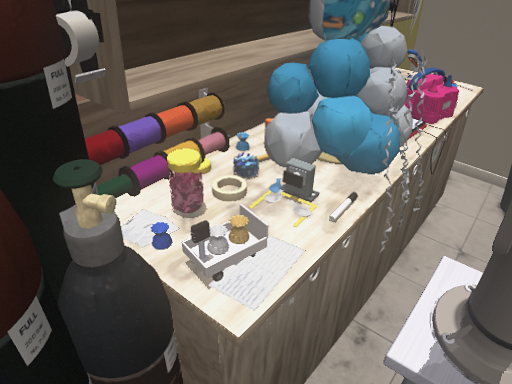

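The top view shows the caddy (white tray at about (315,340) in the 800-wide picture, black handle at its left end (270,331)), driving right toward the dock (507,325). The jar is at (357,215), the tape roll at (434,241) and the marker at (515,403). The gold weight in the tray at (339,341) is the one meant; the blue one at (285,259) is a look-alike. I'll confirm this in an enlarged crop.

Run:
```python
from h import *
b=cv2.imread('pics/t0.png');a=cv2.imread('pics/s0.png')
cv2.imwrite('pics/c1.png',cv2.resize(b[170:280,155:355],(800,440),interpolation=cv2.INTER_CUBIC))
cv2.imwrite('pics/c2.png',cv2.resize(a[150:290,170:370],(800,560),interpolation=cv2.INTER_CUBIC))
```

```text
(no output)
```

View pics/c1.png

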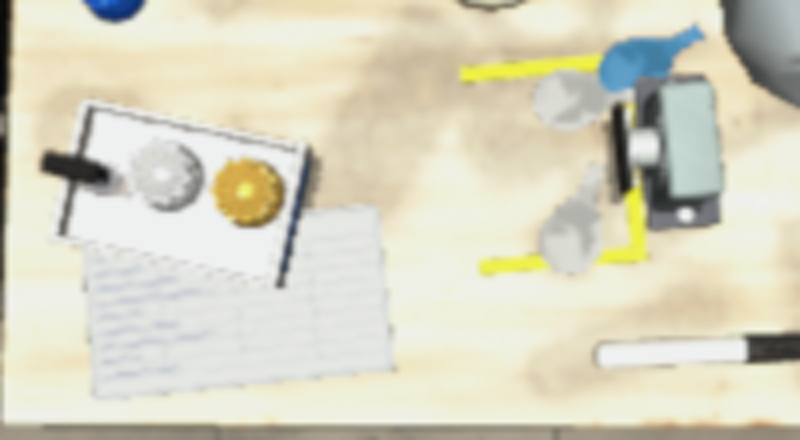

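View pics/c2.png

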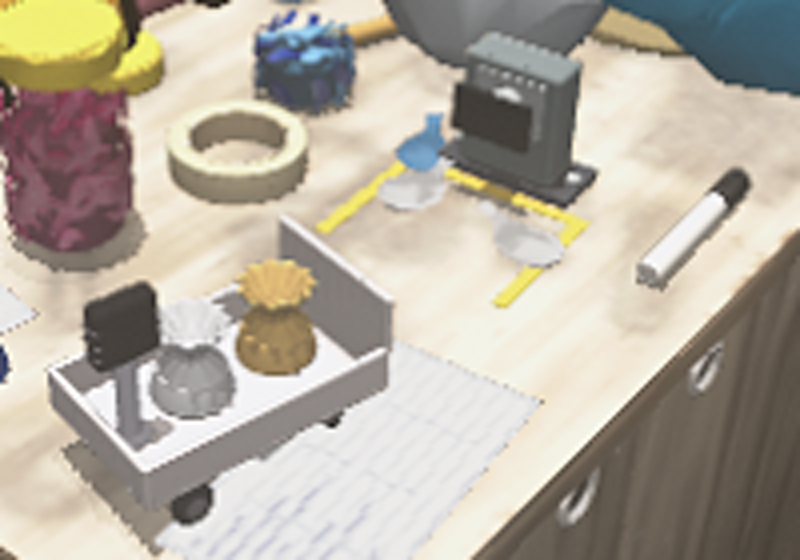

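Run:
```python
from h import *
P=cams.camera_params('top')
def t(cx,cy,z):return at('top',155+(cx+.5)/4-.5,170+(cy+.5)/4-.5,z,P)
print('tray',*[t(*c) for c in((90,103,.056),(58,238,.056),(308,150,.088),(280,285,.088))])
print('handle',t(45,163,.120),t(105,178,.1))
print('tapeL',t(463,75,0),t(600,62,0),'R',t(482,268,0),t(645,257,0))
print('housing',*[t(*c,.09) for c in((662,82),(712,80),(720,193),(672,198))])
print('pad',t(614,108,.079),t(622,200,.079))
Q=cams.camera_params('scene')
def s(cx,cy,z):return at('scene',170+(cx+.5)/4-.5,150+(cy+.5)/4-.5,z,Q)
print('tray s',*[s(*c) for c in((50,372,.056),(150,472,.056),(280,218,.088),(392,300,.088))])
print('handle s',s(85,300,.12),s(105,312,.12),s(155,287,.12),s(138,280,.12))
print('housing s',s(468,40,.09),s(485,32,.09),s(580,65,.09),s(562,78,.09))
print('tape s',s(320,232,0),s(405,168,0),s(500,303,0),s(585,225,0))
```

```text
tray [0.5654 0.2192 0.056 ] [0.4804 0.2373 0.056 ] [0.5318 0.078  0.088 ] [0.4508 0.0943 0.088 ]
handle [0.5217 0.2292 0.12  ] [0.5144 0.1983 0.1   ]
tapeL [ 0.59  -0.017  0.   ] [ 0.5981 -0.1079  0.    ] R [ 0.4623 -0.0285  0.    ] [ 0.4692 -0.1347  0.    ]
housing [ 0.5715 -0.1351  0.09  ] [ 0.5725 -0.1649  0.09  ] [ 0.5047 -0.1677  0.09  ] [ 0.5018 -0.1393  0.09  ]
pad [ 0.5573 -0.1074  0.079 ] [ 0.5014 -0.1111  0.079 ]
tray s [0.5619 0.2282 0.056 ] [0.4749 0.2447 0.056 ] [0.5343 0.0869 0.088 ] [0.4458 0.1035 0.088 ]
handle s [0.5279 0.2301 0.12  ] [0.5145 0.23   0.12  ] [0.5107 0.2019 0.12  ] [0.5205 0.2033 0.12  ]
housing s [ 0.5739 -0.1416  0.09  ] [ 0.572  -0.1582  0.09  ] [ 0.5017 -0.1622  0.09  ] [ 0.5013 -0.1403  0.09  ]
tape s [ 0.5884 -0.0127  0.    ] [ 0.5932 -0.1067  0.    ] [ 0.4621 -0.0277  0.    ] [ 0.4665 -0.13    0.    ]
```

Run:
```python
from h import *
def tri(a,b):
    o1,d1=ray('top',*a);o2,d2=ray('scene',*b)
    s=np.linalg.lstsq(np.c_[d1,-d2],o2-o1,rcond=None)[0];p,q=o1+d1*s[0],o2+d2*s[1];return ((p+q)/2).round(3),np.linalg.norm(p-q).round(3)
k=.64
print('knob',tri((50*k,328*k),(78,172)),'collar',tri((100*k,335*k),(92,225)))
for z in(0,.2,.3):print(z,'cyl body right,near,shoulder',at('top',215*k,340*k,z),at('top',165*k,396*k,z),at('top',120*k,340*k,z))
print('box',at('top',190*k,410*k,0),at('top',155*k,430*k,.0),'edge',at('top',245*k,432*k,0),'jar',at('top',355*k,205*k,.147))
```

```text
knob (array([0.505, 0.419, 0.322]), np.float64(0.0)) collar (array([0.507, 0.413, 0.235]), np.float64(0.01))
0 cyl body right,near,shoulder [0.5136 0.338  0.    ] [0.4188 0.4205 0.    ] [0.5142 0.5038 0.    ]
0.2 cyl body right,near,shoulder [0.4994 0.2674 0.2   ] [0.4242 0.3329 0.2   ] [0.4999 0.399  0.2   ]
0.3 cyl body right,near,shoulder [0.4923 0.2322 0.3   ] [0.4268 0.2891 0.3   ] [0.4928 0.3467 0.3   ]
box [0.3954 0.3765 0.    ] [0.3621 0.435  0.    ] edge [0.3591 0.2815 0.    ] jar [0.7023 0.0837 0.147 ]
```

Emit:
arm_command --rows '[[[60,-0.25,-0.87,0.1,-1],[60,-0.25,-0.88,0.1,-1],[60,-0.25,-0.87,0,-1],[60,-0.25,-0.88,0,-1],[60,0.62,-0.48,0,-1],[60,0.62,-0.48,0,-1],[60,0.62,-0.48,0,-1],[60,0.55,-0.72,0,-1],[60,0.55,-0.72,0,-1],[60,0.55,-0.72,0,-1]]]'

```text
t: 1.35
eef_pos: [0.4003, 0.1998, 0.2432]
tool_rot: [-0.0, 0.556, 0.831, 0.0]
contact_force: [1.3, 0.2, 0.3]
gripper_width: 0.704
grasp_force: 0.0
```

Emit:
arm_command --rows '[[[60,0.35,-0.3,0,-1],[60,0.35,-0.3,0,-1],[60,0.35,-0.2,0,-1],[60,0.35,0.2,0,-1],[60,0.3,0.4,0,-1],[60,0.24,0.3,0,-1],[60,0,0.17,0,-1],[60,0,0,0,-0.5],[60,0,0,0,0],[60,0,0,0,0]]]'

```text
t: 2.6
eef_pos: [0.516, 0.2171, 0.2434]
tool_rot: [-0.0, 0.776, 0.63, -0.0]
contact_force: [-0.5, 0.3, 0.9]
gripper_width: 0.704
grasp_force: 0.0
```

Run:
```python
from h import *
import pickle
P=cams.camera_params('wrist');b=snap('wrist','w1.png');pickle.dump(P,open('w1.pkl','wb'))
print(P['extrinsics'],get_obs()['eef_pos'],get_obs()['tool_rot'])
cv2.imwrite('pics/w1b.png',cv2.resize(b[:,:,::-1],(800,600),interpolation=cv2.INTER_CUBIC))
c=np.array([.505,.1625]);f=np.array([-.2065,-.978]);l=np.array([.978,-.2065])
for x,y,z in((-.037,0,.12),(-.073,0,.12),(-.0755,.046,.056),(-.0755,-.046,.056),(.075,.046,.088),(.075,-.046,.088)):
    print((x,y),proj('wrist',[*(c+x*f+y*l),z],P)*1.5625)
```

```text
[[ 9.78561419e-01 -1.94957796e-01 -6.64003560e-02  5.33500991e-01]
 [-2.05953501e-01 -9.27615588e-01 -3.11628749e-01  2.97223230e-01]
 [-8.39551311e-04  3.18623256e-01 -9.47881066e-01  3.86102272e-01]
 [ 0.00000000e+00  0.00000000e+00  0.00000000e+00  1.00000000e+00]] [0.51599544 0.21716774 0.24341583] [-6.75325683e-05  7.76413491e-01  6.30223833e-01  8.59985565e-05]
(-0.037, 0) [407.1875 315.3125]
(-0.073, 0) [407.34375 260.3125 ]
(-0.0755, 0.046) [468.59375 237.03125]
(-0.0755, -0.046) [345.9375 236.875 ]
(0.075, 0.046) [465.15625 433.28125]
(0.075, -0.046) [349.0625 433.125 ]
```

View pics/w1b.png

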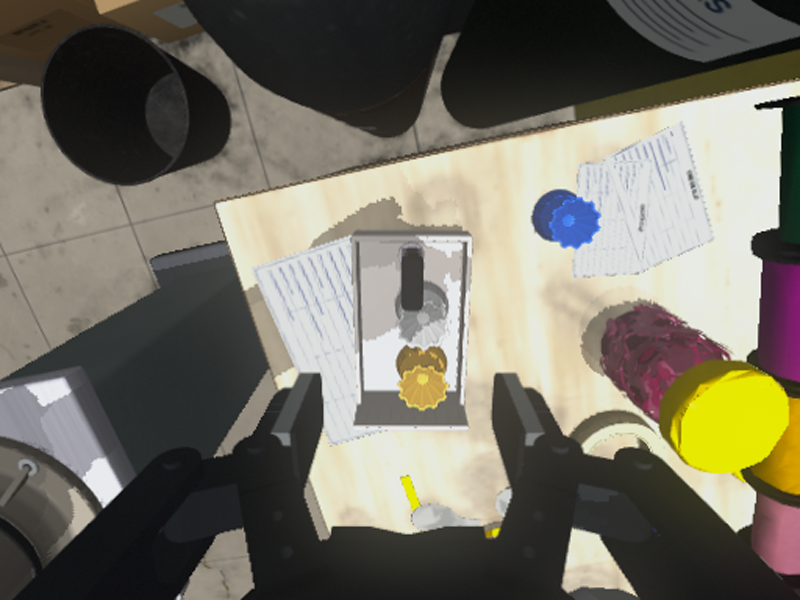

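Run:
```python
from h import *
import pickle
P=pickle.load(open('w1.pkl','rb'));w=lambda u,v,z:at('wrist',u*.64,v*.64,z,P)
c=[w(471,234,.056),w(354,234,.056),w(468,429,.088),w(353,428,.088)];print(*c)
r=(c[0]+c[1])/2;f=(c[2]+c[3])/2;d=(f-r)[:2];print('heading off -y',np.arctan2(d[0],-d[1]),'len',np.hypot(*d),'ctr',(f+r)/2)
l=(c[0]-c[1])[:2];print(np.arctan2(l[1],l[0]),np.hypot(*l));l=(c[2]-c[3])[:2];print(np.arctan2(l[1],l[0]),np.hypot(*l))
print('handle',w(412,249,.12),w(412,310,.12),w(412,279,.12))
```

```text
[0.5677 0.2287 0.056 ] [0.482  0.2467 0.056 ] [0.5373 0.0831 0.088 ] [0.4487 0.1027 0.088 ]
heading off -y -0.21651078110698688 len 0.14826146667290188 ctr [0.508925 0.1653   0.072   ]
-0.2070257212649584 0.08756991492516138
-0.21771269467126972 0.09074205199354929
handle [0.5243 0.2403 0.12  ] [0.5163 0.2016 0.12  ] [0.5205 0.2217 0.12  ]
```

Emit:
arm_command --rows '[[[60,0.06,0.03,0,0],[60,0,0,-0.6,0],[60,0,0,-0.7,0],[60,0,0,-0.7,0],[60,0,0,-0.4,0],[60,0,0,-0.2,0],[40,0,0,0,0],[20,0,0,0,0],[5,0,0,0,0],[5,0,0,0,0]]]' --newtons 50

```text
t: 3.9
eef_pos: [0.5204, 0.2199, 0.0884]
tool_rot: [0.0, 0.776, 0.63, 0.001]
contact_force: [0.2, 0.8, 4.8]
gripper_width: 0.154
grasp_force: 50.2
```

Emit:
arm_command --rows '[[[5,-0.011,-0.053,0,0],[5,-0.023,-0.106,0,0],[5,-0.023,-0.106,0,0],[5,-0.027,-0.127,0,0],[5,-0.027,-0.127,0,0],[5,-0.027,-0.127,0,0],[5,-0.027,-0.127,0,0],[5,-0.027,-0.127,0,0],[5,-0.023,-0.106,0,0],[5,-0.011,-0.053,0,0]]]'

```text
t: 5.15
eef_pos: [0.507, 0.1566, 0.0884]
tool_rot: [0.0, 0.776, 0.63, 0.001]
contact_force: [-0.1, 1.9, 7.2]
gripper_width: 0.155
grasp_force: 50.4
```

Run:
```python
from h import *
import pickle
o=get_obs();print(o['eef_pos'],o['tool_rot'],o['contact_force'],o['torque'])
P=cams.camera_params('wrist');b=snap('wrist','w2.png');pickle.dump(P,open('w2.pkl','wb'))
cv2.imwrite('pics/w2b.png',cv2.resize(b[:,:,::-1],(800,600),interpolation=cv2.INTER_CUBIC))
a=snap('scene','s2.png')[:,:,::-1];t=snap('top','t2.png')[:,:,::-1]
cv2.imwrite('pics/st2.png',np.vstack([cv2.resize(a[150:275,170:370],(480,300),interpolation=cv2.INTER_CUBIC),cv2.resize(t[170:270,195:355],(480,300),interpolation=cv2.INTER_CUBIC)]))
```

```text
[0.50703556 0.15657282 0.08843174] [8.12329838e-06 7.76328148e-01 6.30327276e-01 1.45969555e-03] [-0.12357102  1.89819568  7.21281868] [ 0.40661079  0.07750936 -0.05380203]
```

View pics/w2b.png

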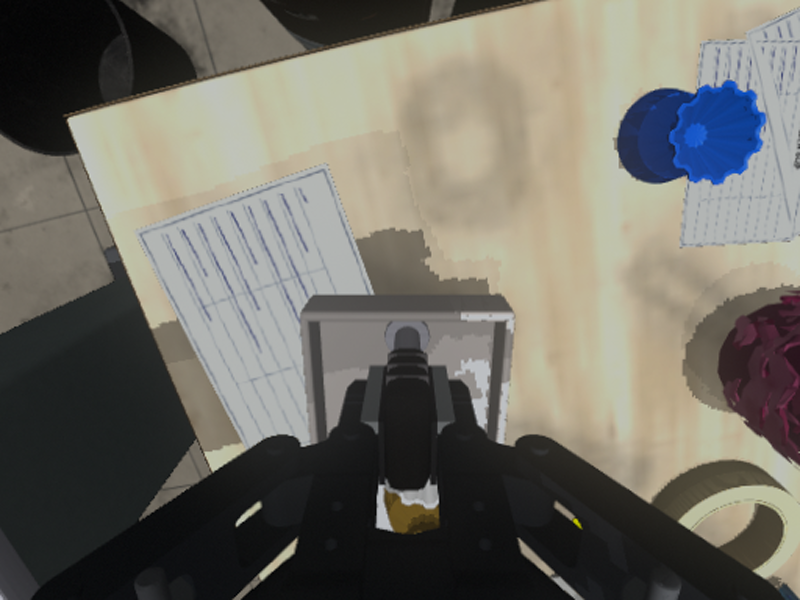

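View pics/st2.png

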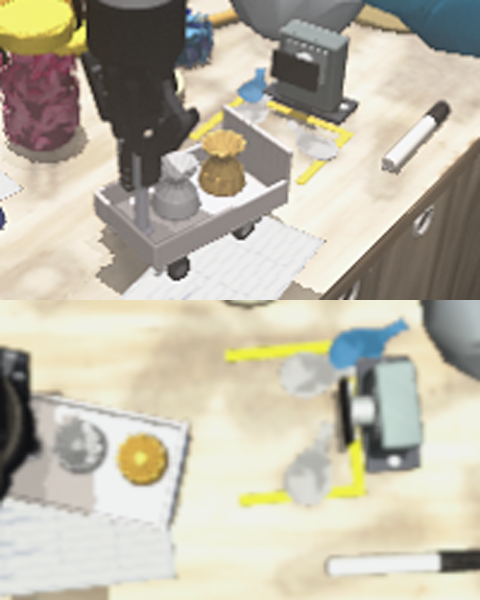

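The castors have been rolled about 65 mm straight. In the wrist view the tray rear edge (302–515, 312) is square to the tool, and the weights are upright. Now I'll locate the caddy front relative to the dock in the same images.

```bash
python3 - <<'E'
from h import *
P=cams.camera_params('top');Q=cams.camera_params('scene')
t=lambda cx,cy,z:at('top',195+(cx+.5)/3-.5,170+(cy-300+.5)/3-.5,z,P)
s=lambda cx,cy,z:at('scene',170+(cx+.5)/2.4-.5,150+(cy+.5)/2.4-.5,z,Q)
fl,fr=t(188,424,.088),t(168,527,.088);print('top front',fl,fr,(fl+fr)/2)
sl,sr=s(227,104,.088),s(292,153,.088);print('scene front',sl,sr,(sl+sr)/2)
f=np.array([-.2053,-.9787]);n=np.array([.507,.1566])+.13*f;print('pred front',n)
y0=.0
print('dock top housing front',t(362,364,.09),t(374,458,.09),'pad',t(341,380,.079),t(347,450,.079))
print('dock scene housing front',s(274,25,.09),s(333,52,.09),'pad',s(274,53,.079),s(319,72,.079))
print('tape top',t(227,356,0),t(242,500,0),'scene',s(193,138,0),s(302,182,0))
for z in (.09,.0): print()
E
python3 - <<'E'
import cv2,numpy as np
a=cv2.imread('pics/s0.png')[150:215,240:325];t=cv2.imread('pics/t0.png')[178:245,268:342]
cv2.imwrite('pics/d.png',np.hstack([cv2.resize(a,(400,306),interpolation=cv2.INTER_LANCZOS4),cv2.resize(t,(338,306),interpolation=cv2.INTER_LANCZOS4)]))
E
```

```text
top front [0.5221 0.0159 0.088 ] [0.4402 0.032  0.088 ] [0.48115 0.02395 0.088  ]
scene front [0.5215 0.0181 0.088 ] [0.4316 0.0415 0.088 ] [0.47655 0.0298  0.088  ]
pred front [0.480311 0.029369]
dock top housing front [ 0.5694 -0.1236  0.09  ] [ 0.4942 -0.1314  0.09  ] pad [ 0.558  -0.1079  0.079 ] [ 0.5013 -0.1116  0.079 ]
dock scene housing front [ 0.5776 -0.1346  0.09  ] [ 0.4983 -0.128   0.09  ] pad [ 0.553  -0.1016  0.079 ] [ 0.4965 -0.101   0.079 ]
tape top [ 0.5902 -0.0169  0.    ] [ 0.463 -0.029  0.   ] scene [ 0.5886 -0.0149  0.    ] [ 0.4601 -0.0286  0.    ]
```

View pics/d.png

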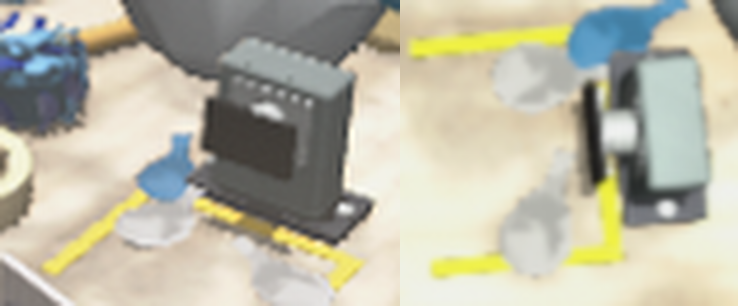

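Run:
```python
from h import *
P=cams.camera_params('top');Q=cams.camera_params('scene')
t=lambda c,z:at('top',268+(c[0]-400+.5)/4.568-.5,178+(c[1]+.5)/4.567-.5,z,P)
s=lambda c,z:at('scene',240+(c[0]+.5)/4.706-.5,150+(c[1]+.5)/4.708-.5,z,Q)
def L(n,f,a,b,z):
    p,q=f(a,z),f(b,z);d=(q-p)[:2]; 
    th=np.arctan2(d[0],-d[1]) if abs(d[1])>abs(d[0]) else np.arctan2(d[1],d[0])
    if abs(th)>1.6: th-=np.sign(th)*np.pi
    print(n,p[:2],q[:2],'mid',((p+q)/2)[:2],'th',th.round(3))
L('tapeL in',t,(412,54),(568,42),0);L('tapeR in',t,(433,262),(604,249),0)
L('tapeL out',t,(411,40),(565,27),0);L('tapeR out',t,(434,276),(618,261),0)
L('mouth mid',t,(411,47),(433,269),0)
L('house back',t,(697,52),(707,187),.09);L('house front',t,(637,62),(650,190),.09)
L('housing L',t,(637,62),(697,52),.09);L('plate front',t,(610,52),(624,223),.004);L('pad',t,(580,90),(585,185),.079)
L('s house front',s,(220,56),(340,94),.09);L('s house back',s,(240,38),(356,70),.09)
L('s plate front',s,(190,177),(334,240),.004);L('s pad',s,(206,97),(298,130),.079)
L('s tapeL out',s,(45,265),(140,195),0);L('s tapeR out?',s,(345,285),(362,265),0);L('s pad bot',s,(204,148),(295,181),.045)
```

```text
tapeL in [ 0.5872 -0.0166] [ 0.5936 -0.1071] mid [ 0.5904  -0.06185] th 0.071
tapeR in [ 0.4666 -0.0277] [ 0.4738 -0.1254] mid [ 0.4702  -0.07655] th 0.074
tapeL out [ 0.5954 -0.0161] [ 0.6025 -0.1056] mid [ 0.59895 -0.06085] th 0.079
tapeR out [ 0.4586 -0.0282] [ 0.4669 -0.1332] mid [ 0.46275 -0.0807 ] th 0.079
mouth mid [ 0.5913 -0.016 ] [ 0.4626 -0.0277] mid [ 0.52695 -0.02185] th 0.091
house back [ 0.574  -0.1649] [ 0.5031 -0.1681] mid [ 0.53855 -0.1665 ] th 0.045
house front [ 0.5689 -0.1335] [ 0.5016 -0.1387] mid [ 0.53525 -0.1361 ] th 0.077
housing L [ 0.5689 -0.1335] [ 0.574  -0.1649] mid [ 0.57145 -0.1492 ] th 0.161
plate front [ 0.587  -0.1308] [ 0.4884 -0.1366] mid [ 0.5377 -0.1337] th 0.059
pad [ 0.5557 -0.1046] [ 0.5051 -0.1063] mid [ 0.5304  -0.10545] th 0.034
s house front [ 0.5685 -0.1328] [ 0.4968 -0.1413] mid [ 0.53265 -0.13705] th 0.118
s house back [ 0.5723 -0.1574] [ 0.5044 -0.1696] mid [ 0.53835 -0.1635 ] th 0.178
s plate front [ 0.5844 -0.1355] [ 0.4868 -0.1361] mid [ 0.5356 -0.1358] th 0.006
s pad [ 0.5586 -0.1073] [ 0.5025 -0.1114] mid [ 0.53055 -0.10935] th 0.073
s tapeL out [ 0.5941 -0.0177] [ 0.598  -0.1063] mid [ 0.59605 -0.062  ] th 0.044
s tapeR out? [ 0.4623 -0.1091] [ 0.4652 -0.131 ] mid [ 0.46375 -0.12005] th 0.132
s pad bot [ 0.5597 -0.1107] [ 0.5035 -0.1157] mid [ 0.5316 -0.1132] th 0.089
```

```bash
cat > plan.py <<'E'
import numpy as np
from scipy.interpolate import CubicHermiteSpline as H
def plan(tcp,psi,D,th,xe,n):
    d=np.array([np.sin(th),-np.cos(th)]);l=np.array([np.cos(th),np.sin(th)])
    f=np.array([np.sin(psi),-np.cos(psi)]);A=np.array(tcp)+.01*f-D;x0,y0=A@d,A@l
    h=H([x0,xe],[y0,0],[np.tan(psi-th),0])
    tau=np.linspace(0,1,n+1);w=tau-.6*np.sin(2*np.pi*tau)/(2*np.pi);X=x0+(xe-x0)*w
    Y=h(X);ps=th+np.arctan(h(X,1));p=D+np.outer(X,d)+np.outer(Y,l)-.01*np.c_[np.sin(ps),-np.cos(ps)]
    print('start',x0,y0,psi-th,'end tcp',p[-1])
    for r in np.c_[np.diff(p,axis=0)/.06,np.diff(ps)/.08]:print(r.round(3))
E
python3 -c "
from plan import *
plan([.507,.1566],-.207,np.array([.536,-.133]),.07,-.175,20)"
```

```text
start -0.2813003104534718 -0.011408242848140045 -0.277 end tcp [0.52306057 0.05154694]
[-0.013 -0.036  0.419]
[-0.013 -0.041  0.468]
[-0.013 -0.051  0.56 ]
[-0.013 -0.064  0.675]
[-0.011 -0.08   0.781]
[-0.005 -0.097  0.845]
[ 0.003 -0.113  0.839]
[ 0.014 -0.127  0.752]
[ 0.026 -0.136  0.592]
[ 0.036 -0.14   0.383]
[ 0.042 -0.139  0.155]
[ 0.043 -0.133 -0.062]
[ 0.041 -0.123 -0.245]
[ 0.036 -0.109 -0.375]
[ 0.029 -0.094 -0.444]
[ 0.022 -0.078 -0.455]
[ 0.016 -0.063 -0.424]
[ 0.012 -0.05  -0.373]
[ 0.009 -0.041 -0.326]
[ 0.007 -0.036 -0.303]
```

Emit:
arm_command --rows '[[[5,-0.013,-0.036,0,0.42],[5,-0.013,-0.041,0,0.47],[5,-0.013,-0.051,0,0.56],[5,-0.013,-0.064,0,0.67],[5,-0.011,-0.08,0,0.78],[5,-0.005,-0.097,0,0.85],[5,0.003,-0.113,0,0.84],[5,0.014,-0.127,0,0.75],[5,0.026,-0.136,0,0.59],[5,0.036,-0.14,0,0.38]]]'

```text
t: 6.55
eef_pos: [0.5073, 0.1037, 0.0884]
tool_rot: [0.0, 0.594, 0.805, 0.001]
contact_force: [-1.5, 1.9, 7.7]
gripper_width: 0.158
grasp_force: 50.7
```

Emit:
arm_command --rows '[[[5,0.042,-0.139,0,0.16],[5,0.043,-0.133,0,-0.06],[5,0.041,-0.123,0,-0.25],[5,0.036,-0.109,0,-0.37],[5,0.029,-0.094,0,-0.44],[5,0.022,-0.078,0,-0.46],[5,0.016,-0.063,0,-0.42],[5,0.012,-0.05,0,-0.37],[5,0.009,-0.041,0,-0.33],[5,0.007,-0.036,0,-0.3]]]'

```text
t: 7.8
eef_pos: [0.5236, 0.0514, 0.0884]
tool_rot: [0.001, 0.682, 0.732, 0.001]
contact_force: [0.2, 2.6, 5.3]
gripper_width: 0.158
grasp_force: 50.3
```

Run:
```python
from h import *
o=get_obs();print(o['t'],o['eef_pos'],2*np.arctan2(o['tool_rot'][2],o['tool_rot'][1])-np.pi/2,o['contact_force'],o['torque'])
a=snap('scene','s3.png')[:,:,::-1];t=snap('top','t3.png')[:,:,::-1]
cv2.imwrite('pics/st3.png',np.hstack([cv2.resize(a[145:245,215:335],(432,360),interpolation=cv2.INTER_CUBIC),cv2.resize(t[180:270,243:333],(360,360),interpolation=cv2.INTER_CUBIC)]))
```

```text
7.8 [0.52358357 0.05144644 0.08840933] 0.07041179168987699 [0.21428825 2.59106366 5.26300691] [ 0.31533189 -0.17679758  0.05072136]
```

View pics/st3.png

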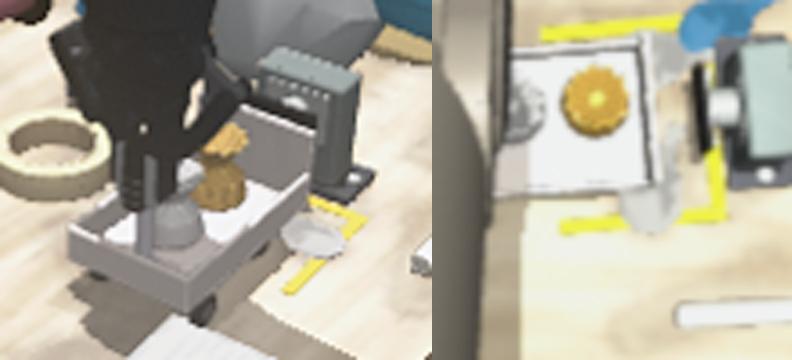

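Run:
```python
from h import *
P=cams.camera_params('top')
t=lambda cx,cy,z:at('top',243+(cx-432+.5)/4-.5,180+(cy+.5)/4-.5,z,P)[:2]
fl,fr=t(643,38,.088),t(657,187,.088);print('front',fl,fr,(fl+fr)/2,np.arctan2(*(fl-fr)[::-1]))
D=np.array([.535,-.134]);d=np.array([.07,-.9975]);l=np.array([.9975,.07])
for p in(fl,fr,(fl+fr)/2,t(700,65,.079),t(697,152,.079),t(539,35,0),t(560,228,0)):print(((p-D)@d).round(4),((p-D)@l).round(4))
n=np.array([.5236,.0514])+.13*d;print('pred',n)
```

```text
front [ 0.5746 -0.0761] [ 0.4849 -0.083 ] [ 0.52975 -0.07955] 0.07677189126977807
-0.055 0.0436
-0.0544 -0.0464
-0.0547 -0.0014
-0.0213 0.0256
-0.0277 -0.0268
-0.1155 0.0633
-0.1116 -0.065
pred [ 0.5327   -0.078275]
```

Emit:
arm_command --rows '[[[5,0.002,-0.025,0,0],[5,0.002,-0.025,0,0],[5,0.002,-0.025,0,0],[5,0.002,-0.025,0,0],[5,0.002,-0.025,0,0],[5,0.002,-0.025,0,0],[5,0.001,-0.025,0,0],[5,0.001,-0.025,0,0],[5,0,0,0,0],[5,0,0,0,0]]]'

```text
t: 9.15
eef_pos: [0.5244, 0.0394, 0.0884]
tool_rot: [0.001, 0.682, 0.732, 0.001]
contact_force: [0.7, 1.2, 5.6]
gripper_width: 0.153
grasp_force: 50.3
```

Emit:
arm_command --rows '[[[5,0,-0.01,0,0],[5,0.001,-0.01,0,0],[5,0,-0.01,0,0],[5,0.001,-0.005,0,0],[5,0,-0.005,0,0],[5,0.001,0,0,0],[5,0,0,0,0],[5,0,0,0,0],[5,0,0,0,0],[5,0,0,0,0]]]'

```text
t: 10.4
eef_pos: [0.5246, 0.0372, 0.0884]
tool_rot: [0.001, 0.682, 0.732, 0.002]
contact_force: [0.5, 1.3, 5.6]
gripper_width: 0.152
grasp_force: 50.3
```

Emit:
arm_command --rows '[[[5,0,-0.01,0,0],[5,0.001,-0.01,0,0],[5,0,-0.01,0,0],[5,0.001,-0.005,0,0],[5,0,-0.005,0,0],[5,0.001,0,0,0],[5,0,0,0,0],[5,0,0,0,0],[5,0,0,0,0],[5,0,0,0,0]]]'

```text
t: 11.65
eef_pos: [0.5248, 0.0348, 0.0884]
tool_rot: [0.001, 0.682, 0.732, 0.002]
contact_force: [-0.2, 1.5, 5.7]
gripper_width: 0.156
grasp_force: 50.3
```

Emit:
arm_command --rows '[[[5,0,-0.01,0,0],[5,0.001,-0.01,0,0],[5,0,-0.01,0,0],[5,0.001,-0.005,0,0],[5,0,-0.005,0,0],[5,0.001,0,0,0],[5,0,0,0,0],[5,0,0,0,0],[5,0,0,0,0],[5,0,0,0,0]]]'

```text
t: 12.9
eef_pos: [0.5249, 0.0324, 0.0884]
tool_rot: [0.001, 0.682, 0.732, 0.001]
contact_force: [0.3, 2.1, 6.0]
gripper_width: 0.157
grasp_force: 50.3
```

Emit:
arm_command --rows '[[[5,0,-0.01,0,0],[5,0.001,-0.01,0,0],[5,0,-0.005,0,0],[5,0.001,-0.005,0,0],[5,0,-0.003,0,0],[5,0,0,0,0],[5,0,0,0,0],[5,0,0,0,0],[5,0,0,0,0],[5,0,0,0,0]]]'

```text
t: 14.15
eef_pos: [0.5251, 0.0304, 0.0884]
tool_rot: [0.001, 0.682, 0.732, 0.001]
contact_force: [0.4, 1.5, 6.0]
gripper_width: 0.155
grasp_force: 50.3
```

Emit:
arm_command --rows '[[[5,0,-0.01,0,0],[5,0.001,-0.01,0,0],[5,0,-0.01,0,0],[5,0.001,-0.005,0,0],[5,0,-0.005,0,0],[5,0.001,0,0,0],[5,0,0,0,0],[5,0,0,0,0],[5,0,0,0,0],[5,0,0,0,0]]]'

```text
t: 15.4
eef_pos: [0.5252, 0.028, 0.0884]
tool_rot: [0.001, 0.682, 0.732, 0.001]
contact_force: [-0.2, 1.6, 4.7]
gripper_width: 0.158
grasp_force: 50.3
```

Emit:
arm_command --rows '[[[5,0,-0.01,0,0],[5,0.001,-0.01,0,0],[5,0,-0.01,0,0],[5,0.001,-0.005,0,0],[5,0,-0.005,0,0],[5,0.001,0,0,0],[5,0,0,0,0],[5,0,0,0,0],[5,0,0,0,0],[5,0,0,0,0]]]'

```text
t: 16.65
eef_pos: [0.5254, 0.0256, 0.0884]
tool_rot: [0.001, 0.682, 0.732, 0.001]
contact_force: [0.3, 2.0, 6.0]
gripper_width: 0.155
grasp_force: 50.3
```

Emit:
arm_command --rows '[[[5,0,-0.01,0,0],[5,0.001,-0.01,0,0],[5,0,-0.01,0,0],[5,0.001,-0.005,0,0],[5,0,-0.005,0,0],[5,0.001,0,0,0],[5,0,0,0,0],[5,0,0,0,0],[5,0,0,0,0],[5,0,0,0,0]]]'

```text
t: 17.9
eef_pos: [0.5255, 0.0237, 0.0885]
tool_rot: [0.0, 0.681, 0.732, 0.002]
contact_force: [0.4, 3.7, 7.1]
gripper_width: 0.154
grasp_force: 50.4
```

Emit:
arm_command --rows '[[[5,0,-0.01,0,0],[5,0.001,-0.005,0,0],[5,0,-0.005,0,0],[5,0,0,0,0],[5,0,0,0,0],[5,0,0,0,0],[5,0,0,0,0],[5,0,0,0,0],[5,0,0,0,0],[5,0,0,0,0]]]'

```text
t: 19.15
eef_pos: [0.5255, 0.0232, 0.0885]
tool_rot: [0.0, 0.681, 0.732, 0.002]
contact_force: [0.5, 4.3, 6.0]
gripper_width: 0.154
grasp_force: 50.5
```

Emit:
arm_command --rows '[[[5,0,-0.01,0,0],[5,0.001,-0.01,0,0],[5,0,-0.01,0,0],[5,0,-0.005,0,0],[5,0,0,0,0],[5,0,0,0,0],[5,0,0,0,0],[5,0,0,0,0],[5,0,0,0,0],[5,0,0,0,0]]]'

```text
t: 20.4
eef_pos: [0.5256, 0.0222, 0.0885]
tool_rot: [-0.0, 0.681, 0.732, 0.002]
contact_force: [-0.4, 7.0, 8.1]
gripper_width: 0.157
grasp_force: 50.6
```

Emit:
arm_command --rows '[[[5,0,-0.01,0,0],[5,0.001,-0.01,0,0],[5,0,-0.01,0,0],[5,0,0,0,0],[5,0,0,0,0],[5,0,0,0,0],[5,0,0,0,0],[5,0,0,0,0],[5,0,0,0,0],[5,0,0,0,0]]]'

```text
t: 21.65
eef_pos: [0.5255, 0.0214, 0.0885]
tool_rot: [-0.001, 0.681, 0.733, 0.002]
contact_force: [-1.2, 10.1, 6.4]
gripper_width: 0.157
grasp_force: 50.7
```

Emit:
arm_command --rows '[[[5,0,0,0,0],[5,0,0,0,0],[5,0,0.01,0,0],[5,-0.001,0.015,0,0],[5,0,0.02,0,0],[5,-0.001,0.02,0,0],[5,-0.001,0.02,0,0],[5,-0.001,0.02,0,0],[5,0,0,0,0],[5,0,0,0,0]]]'

```text
t: 22.9
eef_pos: [0.5254, 0.0239, 0.0884]
tool_rot: [0.001, 0.682, 0.732, 0.001]
contact_force: [0.7, 0.2, 5.3]
gripper_width: 0.159
grasp_force: 50.3
```

Emit:
arm_command --rows '[[[20,0,0,0,0],[30,0,0,0,0],[45,0,0,0,0],[45,0,0,0,0],[45,0,0,0.2,0],[45,0,0,0.5,0],[45,0,0,0.7,0],[45,0,0,0.7,0],[45,0,0,0.5,0],[45,0,0,0,0]]]'

```text
t: 24.15
eef_pos: [0.5257, 0.0236, 0.2465]
tool_rot: [0.001, 0.682, 0.732, 0.003]
contact_force: [0.3, 1.0, -0.2]
gripper_width: 0.524
grasp_force: 0.0
```

Run:
```python
from h import *
o=get_obs();print(o['t'],o['eef_pos'],o['contact_force'],o['gripper_width'])
a=snap('scene','s4.png')[:,:,::-1];t=snap('top','t4.png')[:,:,::-1]
cv2.imwrite('pics/st4.png',np.hstack([cv2.resize(a[145:245,215:335],(432,360),interpolation=cv2.INTER_CUBIC),cv2.resize(t[180:270,243:333],(360,360),interpolation=cv2.INTER_CUBIC)]))
```

```text
24.15 [0.52569805 0.02361122 0.24645648] [ 0.32650059  1.03533023 -0.16721608] 0.5238558906382925
```

View pics/st4.png

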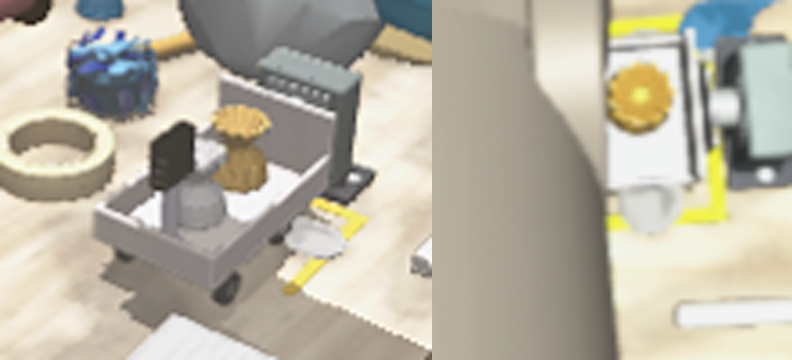

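The caddy stands in line in the bay with its nose at the pad (top crop about (700,110)). Both weights are upright and the gripper is clear above, so I'm handing in.

```bash
python3 -c "
from h import *
print(job.hand_in())"
```

```text
the job is handed in; nothing more can be done
None
```

I rolled the caddy about 65 mm straight ahead, steered it into the bay and leaned it on the buffer at roughly 8–9 N (10.1 N at the wrist, less rolling drag) for about a second. I then eased off, let go and handed in at 24 s with it standing in line and both weights upright; I took the castors' trailing from the distance rolled, not from a picture, and the hand-in returned no verdict.

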